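# Close up the nozzle box and hold its lid with the hinge knuckles in line for the pin

## Robot

A 6-joint arm with a two-finger parallel gripper is mounted at the origin on a cart in front of the work surface, level with it; the furniture and walls round the work are solid. World frame = base frame: x ahead of the robot, y to its left, z up, the work surface at z = 0. Lengths are in m, angles in rad, forces in N, time in s.
With the tool pointing down it reaches from about 0.25 to 0.8 m from the base axis. Payload 8.5 kg.
Tool frame: the origin (TCP) lies at the centre of the arm's flange, where the gripper is bolted on; the fingertips stand 173 mm ahead of it and the grasp point (between the pads) lies 155 mm ahead of it; z points along the fingers, y is the line along which they close (so a half turn about z gives the same grasp; the last joint's range is limited). The gripper opens to 85 mm and grips with 20 to 120 N. Pads are 22 mm wide; open, the fingers measure 114 mm over their backs; the gripper's body (76 mm by 85 mm) begins 54 mm behind the grasp point. The pads swing forward as they close: fully open they stand 13 mm farther back than shut.
Start: joints at [1.209, 0.238, -0.013, 1.319, 0, 1.571], TCP at [0.186, 0.491, 0.405] pointing down, gripper open.
Joint ranges: [-2.66, 2.66], [-1.03, 1.9], [-1.14, 1.46], [-1.82, 2.27], [-1.45, 1.34], [-3.14, 3.14]. Speed limits (rad/s): [2.22, 2.22, 2.79, 3.14, 3.14, 3.14].

## Interface

Orientations are given as a unit quaternion [x, y, z, w].
In Python, from bench import ctrl gives the robot as it stands.
- The arm moves only by the tool jog_arm, never from a script. Its argument "deltas" is a list of rows, each a list of 7 numbers: the closure, from 0 (fully open) to 1 (shut), then the shift along the tool's x, y, z in m, then the turn, a rotation vector about the tool's x, y, z in degrees. A call has 1 to 5 rows; each row shifts and turns the commanded pose from where the row before left it, along the tool's axes as they then stand; what a row does not reach is not made up. A row lasts 1/12 s, in which the tool goes at most 41.7 mm and 7.16 degrees, less where a joint would pass 70% of its speed; a pose out of reach is approached as far as the arm can. A call with a gripper value outside its range is refused whole. The fingers move at their own pace and stop on an object; "newtons" is the grip in N (left out, the last holds). Time passes only in rows, so rows that do not move let the fingers close. It gives the time, the measured TCP pose, the force, the opening and the grip force at its end, in the units of the state.
- ctrl.read_state(): the state, without advancing time (a new reading comes with each control period).
- ctrl.grab_frame(name): name is "side" or "top" or "wrist"; returns a dict with "img" (480x640x3 uint8, red, green, blue), "depth" (480x640 float32, m along the optical axis (not along the pixel's ray), 0 where there is no reading), "fovy" (degrees; the focal length in pixels is half the picture's height over the tangent of half this angle, whatever the lens; pixels are square), "cx", "cy" (the principal point, pixels), "k1" (the pictures are not rectified: a ray, as slopes to the right and down, at radius r is drawn at 1 + k1 r^2 times it, then the intrinsics apply), "rvec" (rotation vector, rad) and "tvec" (3), from world to camera coordinates, as OpenCV has them. Camera axes: x right, y down, z forward; pixel columns grow to the right and rows downward; lengths in m; the calibration is good to about 2 mm. A picture is of the moment at which its call begins.
- ctrl.finish_job(): hands the job in; it is judged then, once.
The state is a dict: "time_s": time; "joint_pos": joint angles; "joint_velocities": joint speeds; "effort": joint torques, N m; "tool_pos": TCP position; "tcp_rot": TCP orientation; "contact_force": force on the tool from outside, world axes, zero at the start; "ft_torque": the same for the moment, N m; "opening": opening from 0.0 (shut) to 1.0 (fully open); "grip_force": force on a finger pad.
Only numpy, scipy, OpenCV 4.12 (cv2) and the standard library are available. Lean on these libraries where they do the work, as an engineer would, in place of code of your own. Each camera call takes 0.05 s, during which the arm holds its last target. There are 200 camera calls.

## Task

Close up the plywood box: fold down the plain inner flap first, then the flap with the lip so that its lip lies over the plain one, and then take the lid by its handle and set it on the box with its two hinge knuckles between the three on the box. Press the lid fully down against the rubber seal, so that the knuckle holes line up and the pin could be pushed through, and finish like that, still gripping the lid by its handle and pressing it down; do not let go. Leave the other things on the bench where they are.

Things in the scene. Friction and masses are not known exactly. Their poses are not given: they have to be found in the camera images.
- box: Open plywood box fixed to the bench, 156 (its x) x 200 (its y) x 90 high outside, walls 12 thick, spare nozzles inside. Origin: centre of its underside on the bench. Outside its -x wall, which faces the robot give or take 15 degrees, is a steel hinge leaf (sizes in mm)
- box_rim (a point): Centre of the box's mouth, level with the wooden rim, 90 above the bench; axes as the box's. A black rubber seal stands 6 proud of the rim all round. It is springy and sinks into the rim: the lid's own weight (3 to 5.5 N) presses it 1 to 2 down, pushing with some 10 N more brings the lid down onto the wood (sizes in mm)
- box_hinge (a point): Point on the axis of the box's hinge, mid-way along it: 89 from the box's centre towards its -x, 90 above the bench. Axis along the box's y. Three steel knuckles (tubes, 14 outside, 9 bore, 20 long) at y = -44, 0, +44 leave two gaps of 24. The pin (6 thick) is started in the end knuckle and juts out to y = -145; it stays so (sizes in mm)
- plain_flap (a joint): Angle (rad) of the plain inner flap, on the box's +y side: 0 = flat and shut inside the box, 1.64 to 1.8 at the start = open, standing up and leaning a little outwards over the +y wall. Pushed inwards past upright (1.57) it falls shut by its own weight; this takes under 2 N (sizes in mm)
- plain_flap_hinge (a point): Middle of the plain flap's hinge line, which runs along the box's x: 79 from the box's centre towards its +y, 71 above the bench. The flap is an aluminium sheet 124 (along the hinge) x 78 x 4 (sizes in mm)
- plain_flap_edge (a point): Middle of the plain flap's free edge, 78 from its hinge line (sizes in mm)
- lipped_flap (a joint): Angle (rad) of the lipped inner flap, on the box's -y side, leaning outwards over the -y wall: 0 = shut, 1.64 to 1.8 at the start = open; it too falls shut once past upright. A lip 2.5 thick riveted on top of its free edge reaches 15 beyond it, over the plain flap's edge when both are shut; if shut first it keeps the plain flap from going fully down (sizes in mm)
- lipped_flap_hinge (a point): Middle of the lipped flap's hinge line, which runs along the box's x: 79 from the box's centre towards its -y, 71 above the bench. Aluminium sheet 124 (along the hinge) x 78 x 4, without the lip (sizes in mm)
- lipped_flap_edge (a point): Middle of the lipped flap's free edge (without the lip), 78 from its hinge line (sizes in mm)
- lid: Loose plywood lid, 0.28 to 0.56 kg, lying right way up on the bench: panel 156 (x) x 200 (y) x 18 thick, hinge leaf on its -x edge, handle on top. Origin: centre of its underside, on the bench as it lies. Two cleats 8 deep under the panel fit loosely inside the box's walls, so the panel's underside is 8, its top 26 above the origin (sizes in mm)
- lid_handle (a point): Centre of the lid's wooden handle, a flat-sided bar 22 (x) x 110 (y) x 30 high in the middle of the lid's top, along its hinge; axes as the lid's. 41 above the bench as the lid lies, 15 above the panel's top. With the lid fully home it is 123 above the bench over the box's centre, the lid's axes along the box's (sizes in mm)
- lid_hinge (a point): Point on the axis of the lid's hinge, mid-way along it: 89 from the handle's centre towards the lid's -x, 33 below it. Axis along the lid's y. Two knuckles (tubes, 14 outside, 9 bore, 20 long, ends chamfered 2) at y = -22, +22 drop from above into the box's gaps, 2 to spare at each end, 1.5 front and back; lid fully home, this meets box_hinge (sizes in mm)
- tape_measure: Bystander: yellow-and-black pocket tape measure, 64x75x30; origin: centre of its underside (sizes in mm)
- spirit_level: Bystander: short aluminium spirit level, 22x214x42; origin: centre of its underside (sizes in mm)
- marker: Bystander: white marker pen with black cap, 137 long; origin: centre of its underside (sizes in mm)
- wipe_bottle: Bystander: white squeeze bottle with red cap, standing, 64 diameter x 186 high; origin: centre of its underside (sizes in mm)
- brush: Bystander: flat brush with wooden handle, 200 long; origin: centre of its underside (sizes in mm)

How it is judged:
By the outcome, as a careful person would: the job done as asked, in the order asked, and still so for the second after the job is handed in, while the arm keeps its last pose, push and grip.
It also fails if it takes over 58 s, if anything falls off the work surface, if the arm or the gripper's body presses on something with over 40 N, if the wrist force passes 120 N, or if a joint passes its speed limit or range.

## Working session

There is one attempt and no reset: what is moved stays moved. The work goes in short steps, Python scripts to look and compute and a tool call to move; the robot and the scene stay as the last step left them, time stands still between calls to the robot, and variables do not carry over. Pictures are saved under pics/ and viewed, at most 10 in all, crops included, and the job is handed in when it is done.

Besides the shell and the picture viewer there is one more tool, called after ">>>" in YAML: its name, and indented under it one key for each argument. jog_arm: Moves the arm, as the interface text tells. Its arguments: {"type":"object","properties":{"deltas":{"type":"array","items":{"type":"array","items":{"type":"number"}}},"newtons":{"type":"number"}},"required":["deltas"]}

```bash
mkdir -p pics; cat > h.py <<'E'
import numpy as np, cv2, pickle
from scipy.spatial.transform import Rotation as R
def save(name,tag):
    from bench import ctrl
    f=ctrl.grab_frame(name); pickle.dump(f,open(f'{tag}.pkl','wb'))
    cv2.imwrite(f'pics/{tag}.png',f['img'][:,:,::-1]); return f
def load(tag): return pickle.load(open(f'{tag}.pkl','rb'))
def cam(f):
    fl=240/np.tan(np.radians(f['fovy'])/2)
    K=np.array([[fl,0,f['cx']],[0,fl,f['cy']],[0,0,1.]]); D=np.array([f['k1'],0,0,0.])
    Rm=cv2.Rodrigues(np.array(f['rvec'],float))[0]; return K,D,Rm,np.array(f['tvec'],float).ravel()
def rays(f,px):
    K,D,Rm,t=cam(f); u=cv2.undistortPoints(np.array(px,float).reshape(-1,1,2),K,D).reshape(-1,2)
    d=np.c_[u,np.ones(len(u))]; return -Rm.T@t, d@Rm
def onz(f,px,z):
    c,d=rays(f,px); return c+d*((z-c[2])/d[:,2])[:,None]
def bydepth(f,px):
    c,d=rays(f,px); z=np.array([f['depth'][int(p[1]),int(p[0])] for p in px]); return c+d*z[:,None]
def cloud(f):
    v,u=np.mgrid[0:480,0:640]; px=np.c_[u.ravel(),v.ravel()]
    c,d=rays(f,px); P=c+d*f['depth'].ravel()[:,None]; P[f['depth'].ravel()==0]=np.nan
    return P.reshape(480,640,3)
def proj(f,P):
    K,D,Rm,t=cam(f); return cv2.projectPoints(np.array(P,float).reshape(-1,1,3),np.array(f['rvec'],float),t,K,D)[0].reshape(-1,2)
E
python3 - <<'E'
from h import *
from bench import ctrl
for n in('top','side'):
    f=save(n,n+'0'); K,D,Rm,t=cam(f); print(n,-Rm.T@t,Rm[2],K[0,0],D[0])
s=ctrl.read_state();print(s['tcp_rot'],s['tool_pos'],s['time_s'],s['opening'])
E
```

```text
top [0.43591897 0.10433719 1.64208463] [ 0.06235659  0.01108636 -0.99799236] 586.9170114976654 0.0023161870310099445
side [0.24852352 1.30400572 1.13946794] [ 0.18853981 -0.7294474  -0.65754029] 593.810345360105 -0.10402881683910345
[ 1.79945682e-01  9.83676336e-01 -6.37862546e-04 -1.07823494e-04] [0.18579745 0.49087719 0.40413247] 0.1 1.0007007151213803
```

View pics/top0.png

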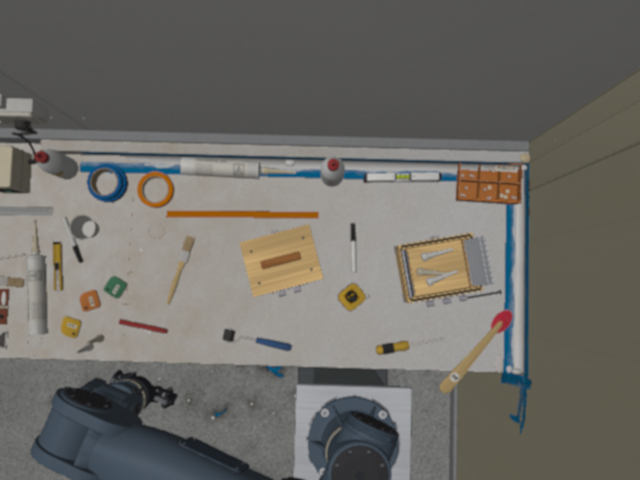

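View pics/side0.png

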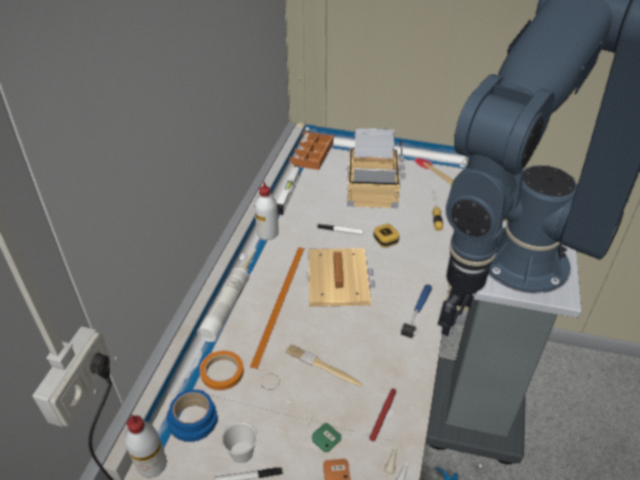

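The top view shows the box around (439,268) with its knuckles along the lower edge. The plain flap stands at (402,270) and the lipped flap leans out at (483,262). The lid is at (281,261) with its knuckles at (282,292) and (297,289). In the side view the lid's handle is at (338,268).

```bash
python3 - <<'E'
from h import *
f=load('top0');P=cloud(f);g=load('side0')
def reg(x0,x1,y0,y1):
    m=np.zeros((480,640),bool);m[y0:y1,x0:x1]=1;return m
Z=P[...,2]
print('bench z',np.nanmedian(Z[290:330,200:215]))
def rect(m,f,z,nm):
    m=cv2.morphologyEx(m.astype(np.uint8),cv2.MORPH_OPEN,np.ones((3,3),np.uint8))
    n,l,s,_=cv2.connectedComponentsWithStats(m);k=1+np.argmax(s[1:,4]);v,u=np.where(l==k)
    Q=onz(f,np.c_[u,v],z)[:,:2].astype(np.float32);r=cv2.minAreaRect(Q)
    print(nm,len(u),'z',np.median(cloud(f)[v,u,2]),'c',r[0],'size',r[1],'ang',r[2],'mean',Q.mean(0))
m=reg(225,335,215,305)
for a,b,z in((.016,.04,.026),(.045,.07,.056)): rect(m&(Z>a)&(Z<b) if z<.05 else m&(Z>a),f,z,f'lid{z}')
rect(m&(Z>.016),f,.026,'lid all')
m=reg(385,500,220,315)
rect(m&(Z>.08)&(Z<.105),f,.095,'rim')
for a,b in((390,415),(465,500)):
    k=reg(a,b,225,300)&(Z>.115);Q=P[k];print('flap',len(Q),Q.mean(0),Q[:,2].max(),np.percentile(Q,[5,95],axis=0))
# red-orange handle in colour, both views
for ff,(a,b,c,d),t in((f,(225,335,215,305),'top'),(g,(300,375,240,310),'side')):
    hsv=cv2.cvtColor(ff['img'],cv2.COLOR_RGB2HSV);mm=reg(a,b,c,d)&(hsv[...,2]<170)&(hsv[...,1]>110)&(hsv[...,0]<20)
    rect(mm,ff,.056,'handle '+t)
a=cv2.resize(f['img'][225:315,385:510],None,fx=6,fy=6,interpolation=cv2.INTER_CUBIC)
cv2.imwrite('pics/boxcrop.png',a[:,:,::-1])
E
```

```text
bench z 0.0006507713258072645
lid0.026 3775 z 0.026630766278063822 c (0.49069398641586304, 0.2100251317024231) size (0.1650131642818451, 0.199763685464859) ang 16.27220916748047 mean [0.48883203 0.20927967]
lid0.056 331 z 0.05628581806200761 c (0.48923641443252563, 0.20946888625621796) size (0.022329052910208702, 0.10948920994997025) ang 15.59216594696045 mean [0.4892435 0.2091661]
lid all 4122 z 0.027035130358607162 c (0.49069398641586304, 0.2100251317024231) size (0.1650131642818451, 0.199763685464859) ang 16.27220916748047 mean [0.48893428 0.2094482 ]
rim 593 z 0.09329816663825352 c (0.41636043787002563, -0.24785614013671875) size (0.0742497518658638, 0.17470674216747284) ang 34.244483947753906 mean [ 0.41580606 -0.2494236 ]
flap 140 [ 0.46041618 -0.12047519  0.14005656] 0.15472279541003187 [[ 0.40667445 -0.13352724  0.12021709]
 [ 0.5155148  -0.10860819  0.15159917]]
flap 603 [ 0.49850137 -0.31182997  0.14074384] 0.1662561773897291 [[ 0.44474867 -0.32694888  0.11829769]
 [ 0.55320618 -0.29707142  0.16098714]]
handle top 393 z nan c (0.4902782440185547, 0.20977312326431274) size (0.026466555893421173, 0.11223593354225159) ang 16.294872283935547 mean [0.49027267 0.21009184]
handle side 315 z nan c (0.4880528151988983, 0.22353911399841309) size (0.023420188575983047, 0.1304190754890442) ang 16.270294189453125 mean [0.48779675 0.22480243]
```

View pics/boxcrop.png

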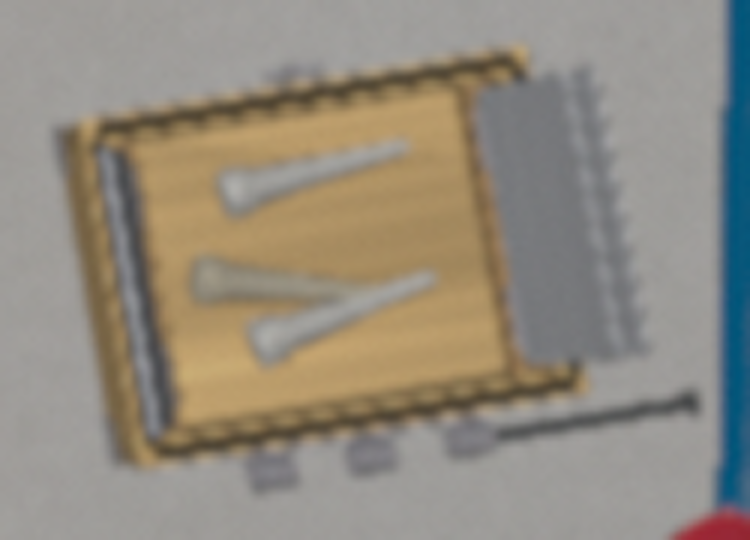

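The crop shows rim corners near (85,122), (523,48), (585,388) and (135,465). The knuckles are at (273,472), (371,454) and (470,438), and the pin points right, towards -y.

```bash
python3 - <<'E'
from h import *
f=load('top0')
px=lambda a:np.array(a)/6.+[385-.42,225-.42]
C=onz(f,px([(85,122),(523,48),(585,388),(135,465)]),.09)[:,:2]
print(C,[np.linalg.norm(C[i]-C[i-1]) for i in range(4)],C.mean(0))
k=onz(f,px([(273,472),(371,454),(470,438)]),.095)[:,:2];print(k,np.linalg.norm(np.diff(k,axis=0),axis=1))
v=k[0]-k[2];print('yaw k',np.degrees(np.arctan2(-v[0],v[1])))
for a,b in((0,1),(3,2)):
    v=C[a]-C[b];print('yaw rim',np.degrees(np.arctan2(-v[0],v[1])))
v=(C[0]+C[1]-C[2]-C[3]);print('yaw x',np.degrees(np.arctan2(v[1],v[0])))
y=np.radians(9.8);print('c from k',k.mean(0)+.089*np.array([np.cos(y),np.sin(y)]))
E
```

```text
[[ 0.53682817 -0.10468536]
 [ 0.57467059 -0.29688759]
 [ 0.42589767 -0.32552478]
 [ 0.38683978 -0.1292901 ]] [np.float64(0.15199312971978313), np.float64(0.19589217691601718), np.float64(0.15150402562303794), np.float64(0.2000839077170096)] [ 0.48105905 -0.21409696]
[[ 0.38562195 -0.18871945]
 [ 0.39463084 -0.23128775]
 [ 0.40278286 -0.27430251]] [0.04351115 0.04378042]
yaw k 11.338446719697535
yaw rim 11.13841319633474
yaw rim 11.256849066355258
yaw x 10.104543640023675
c from k [ 0.48204652 -0.21628793]
```

```bash
cat > plan.py <<'E'
import sys
from h import *
def plan(targets,start=None,clos=1,step=.036,rot=6.5):
    """targets: (x,y,z,yaw deg of tool y, or nan=keep[,n rows]); prints rows"""
    if start is None:
        from bench import ctrl
        s=ctrl.read_state(); p=np.array(s['tool_pos'],float); r=R.from_quat(s['tcp_rot'])
    else: p,r=start
    for T in targets:
        q=np.array(T[:3],float); y=np.radians(T[3])
        ty=np.array([np.cos(y),np.sin(y),0]); tz=np.array([0,0,-1.]); g=R.from_matrix(np.c_[np.cross(ty,tz),ty,tz])
        a=np.degrees((r.inv()*g).magnitude()); n=T[4] if len(T)>4 else int(max(1,np.ceil(np.linalg.norm(q-p)/step),np.ceil(a/rot)))
        out=[]
        for i in range(n,0,-1):
            d=np.round(r.inv().apply((q-p)/i),4 if n<4 else 3)
            w=np.round(np.degrees((r.inv()*g).as_rotvec())/i,1)
            p=p+r.apply(d); r=r*R.from_rotvec(np.radians(w))
            out.append([clos]+[float(x)+0. for x in d]+[float(x)+0. for x in w])
        print('->',T)
        for i in range(0,n,5): print(str(out[i:i+5]).replace(' ',''))
    return p,r
cy=np.radians(11.2);B=np.array([.4818,-.214])
def box(x,y): return B+np.array([x*np.cos(cy)-y*np.sin(cy),x*np.sin(cy)+y*np.cos(cy)])
E
python3 -c "
from plan import *
a=[(*box(0,.128),.298,11.2),(*box(0,.06),.298,11.2,4)]
plan(a)"
```

```text
-> (np.float64(0.4569380030438436), np.float64(-0.08843774011530348), 0.298, 11.2)
[[1,-0.024,-0.023,0.006,0.0,0.0,3.1],[1,-0.025,-0.022,0.006,0.0,0.0,3.1],[1,-0.027,-0.021,0.006,0.0,0.0,3.1],[1,-0.028,-0.019,0.006,0.0,0.0,3.0],[1,-0.029,-0.018,0.006,0.0,0.0,3.1]]
[[1,-0.029,-0.016,0.005,0.0,0.0,3.0],[1,-0.03,-0.015,0.006,0.0,0.0,3.1],[1,-0.031,-0.013,0.005,0.0,0.0,3.0],[1,-0.032,-0.011,0.006,0.0,0.0,3.1],[1,-0.032,-0.01,0.005,0.0,0.0,3.0]]
[[1,-0.033,-0.008,0.006,0.0,0.0,3.1],[1,-0.033,-0.006,0.005,0.0,0.0,3.0],[1,-0.033,-0.004,0.006,0.0,0.0,3.1],[1,-0.034,-0.003,0.005,0.0,0.0,3.0],[1,-0.034,-0.001,0.006,0.0,0.0,3.1]]
[[1,-0.034,0.001,0.005,0.0,0.0,3.0],[1,-0.033,0.003,0.006,0.0,0.0,3.1],[1,-0.033,0.005,0.005,0.0,0.0,3.0],[1,-0.033,0.006,0.006,0.0,0.1,3.1]]
-> (np.float64(0.4701459389268017), np.float64(-0.1551426906790485), 0.298, 11.2, 4)
[[1,-0.017,0.0,0.0,0.0,0.0,0.0],[1,-0.017,0.0,0.0,0.0,0.0,0.0],[1,-0.017,0.0,0.0,0.0,0.0,0.0],[1,-0.017,0.0,0.0,0.0,0.0,0.0]]
```

>>> jog_arm:
  deltas:
    - [1,-0.024,-0.023,0.006,0,0,3.1]
    - [1,-0.025,-0.022,0.006,0,0,3.1]
    - [1,-0.027,-0.021,0.006,0,0,3.1]
    - [1,-0.028,-0.019,0.006,0,0,3.0]
    - [1,-0.029,-0.018,0.006,0,0,3.1]

```text
time_s: 0.52
tool_pos: [0.258, 0.337, 0.3741]
tcp_rot: [0.311, 0.95, -0.0, -0.0]
contact_force: [1.2, -0.8, 0.2]
opening: 0.298
grip_force: 0.0
```

>>> jog_arm:
  deltas:
    - [1,-0.029,-0.016,0.005,0,0,3.0]
    - [1,-0.03,-0.015,0.006,0,0,3.1]
    - [1,-0.031,-0.013,0.005,0,0,3.0]
    - [1,-0.032,-0.011,0.006,0,0,3.1]
    - [1,-0.032,-0.01,0.005,0,0,3.0]

```text
time_s: 0.93
tool_pos: [0.3286, 0.1848, 0.3473]
tcp_rot: [0.434, 0.901, -0.0, 0.0]
contact_force: [-0.2, 0.4, 0.7]
opening: 0.0
grip_force: 0.0
```

>>> jog_arm:
  deltas:
    - [1,-0.033,-0.008,0.006,0,0,3.1]
    - [1,-0.033,-0.006,0.005,0,0,3.0]
    - [1,-0.033,-0.004,0.006,0,0,3.1]
    - [1,-0.034,-0.003,0.005,0,0,3.0]
    - [1,-0.034,-0.001,0.006,0,0,3.1]

```text
time_s: 1.35
tool_pos: [0.4001, 0.0316, 0.3195]
tcp_rot: [0.55, 0.835, 0.0, 0.0]
contact_force: [0.3, 0.9, 0.8]
opening: -0.0
grip_force: 0.0
```

>>> jog_arm:
  deltas:
    - [1,-0.034,0.001,0.005,0,0,3.0]
    - [1,-0.033,0.003,0.006,0,0,3.1]
    - [1,-0.033,0.005,0.005,0,0,3.0]
    - [1,-0.033,0.006,0.006,0,0,3.1]
    - [1,0,0,0,0,0,0]

```text
time_s: 1.77
tool_pos: [0.459, -0.0919, 0.2966]
tcp_rot: [0.638, 0.77, -0.0, 0.001]
contact_force: [-0.3, -0.4, 0.2]
opening: 0.001
grip_force: 0.0
```

>>> jog_arm:
  deltas:
    - [1,-0.014,0,0,0,0,0]
    - [1,-0.014,0,0,0,0,0]
    - [1,-0.014,0,0,0,0,0]
    - [1,-0.014,0,0,0,0,0]
    - [1,-0.014,0,0,0,0,0]

```text
time_s: 2.18
tool_pos: [0.4706, -0.1571, 0.2975]
tcp_rot: [0.635, 0.773, -0.0, -0.0]
contact_force: [-0.4, 0.7, -0.5]
opening: -0.001
grip_force: 0.0
```

>>> jog_arm:
  deltas:
    - [1,0,0,0,0,0,0]
    - [1,0,0,0,0,0,0]
    - [1,0,0,-0.03,0,0,0]
    - [1,0,0,-0.03,0,0,0]
    - [1,0,0,-0.03,0,0,0]

```text
time_s: 2.6
tool_pos: [0.4702, -0.1558, 0.3885]
tcp_rot: [0.635, 0.773, -0.0, -0.001]
contact_force: [2.6, 0.3, -0.9]
opening: 0.001
grip_force: 0.0
```

>>> jog_arm:
  deltas:
    - [1,0,0,-0.03,0,0,0]
    - [1,0,0,-0.03,0,0,0]
    - [1,0,0,0,0,0,0]
    - [1,0,0,0,0,0,0]

```text
time_s: 2.93
tool_pos: [0.4708, -0.1559, 0.4491]
tcp_rot: [0.635, 0.773, 0.001, 0.001]
contact_force: [0.0, 0.0, -0.5]
opening: 0.003
grip_force: 0.0
```

```bash
python3 - <<'E'
from plan import *
f=save('top','top1');P=cloud(f);w=save('wrist','w1')
for i in range(-80,90,20):
    p=np.r_[box(0.03,i/1000),.073];
    for g in (f,w):
        u=proj(g,p)[0];v=np.round(u).astype(int)
        print(i,u.round(),(cloud(g)[v[1],v[0]] if 0<=v[0]<640 and 0<=v[1]<480 else None))
img=np.hstack([cv2.resize(w['img'],(400,300)),cv2.resize(f['img'][225:315,385:505],(400,300))])
cv2.imwrite('pics/c1.png',img[:,:,::-1])
plan([(*box(0,-.128),.43,11.2),(*box(0,-.128),.298,11.2)])
E
```

```text
-80 [466. 251.] [ 0.48597075 -0.11175916  0.7745337 ]
-80 [356. 335.] [ 0.47897318 -0.14800672  0.30257238]
-60 [459. 252.] [ 0.48504174 -0.10499169  0.75970397]
-60 [357. 318.] [ 0.48025188 -0.14825253  0.29063124]
-40 [451. 253.] [ 0.48556901 -0.10284777  0.71582269]
-40 [357. 299.] [ 0.52968191 -0.27602458  0.0140212 ]
-20 [444. 255.] [ 0.48821285 -0.11777256  0.59362566]
-20 [358. 280.] [ 0.52571311 -0.25322305  0.01357836]
0 [437. 256.] [ 0.49045195 -0.12356062  0.50252373]
0 [358. 260.] [ 0.5106716  -0.20734341  0.07430519]
20 [429. 257.] [ 0.49576236 -0.13933437  0.33506289]
20 [359. 240.] [ 0.50717082 -0.18791829  0.07511365]
40 [422. 258.] [ 0.50462894 -0.16975084  0.07205212]
40 [359. 219.] [ 0.50308906 -0.16914156  0.07338406]
60 [414. 260.] [ 0.49864339 -0.14824604  0.07369634]
60 [360. 197.] [ 0.49926242 -0.14890909  0.07572227]
80 [407. 261.] [ 0.49545354 -0.12957906  0.07416045]
80 [361. 174.] [ 0.49605414 -0.12950467  0.0727151 ]
-> (np.float64(0.5066619969561564), np.float64(-0.3395622598846965), 0.43, 11.2)
[[1,-0.031,0.0,0.003,0.0,0.0,0.0],[1,-0.031,0.0,0.003,0.0,0.0,0.0],[1,-0.031,0.0,0.003,0.0,0.0,0.0],[1,-0.031,0.0,0.003,0.0,0.0,0.0],[1,-0.032,0.0,0.002,0.0,0.0,0.0]]
[[1,-0.031,0.0,0.003,-0.1,0.0,0.0]]
-> (np.float64(0.5066619969561564), np.float64(-0.3395622598846965), 0.298, 11.2)
[[1,0.0,0.0,0.033,0.0,0.0,0.0],[1,0.0,0.0,0.033,0.0,0.0,0.0],[1,0.0,0.0,0.033,0.0,0.0,0.0],[1,0.0,0.0,0.033,0.0,0.0,0.0]]
```

View pics/c1.png

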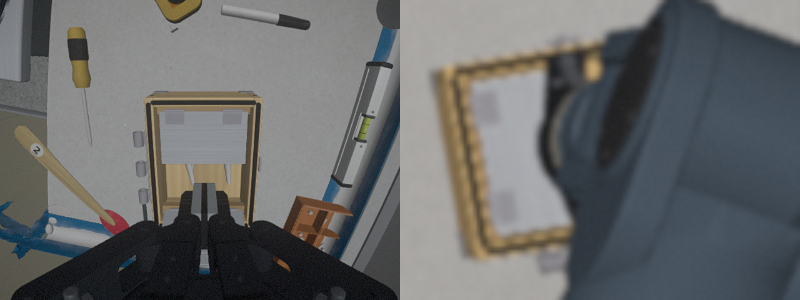

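The composite shows the plain flap lying flat; its measured z is 0.074. The lipped flap is hidden behind the gripper and still open, so it's next.

>>> jog_arm:
  deltas:
    - [1,-0.031,0,0.003,0,0,0]
    - [1,-0.031,0,0.003,0,0,0]
    - [1,-0.031,0,0.003,0,0,0]
    - [1,-0.031,0,0.003,0,0,0]
    - [1,-0.032,0,0.003,0,0,0]

```text
time_s: 3.45
tool_pos: [0.5008, -0.3105, 0.4309]
tcp_rot: [0.635, 0.773, -0.0, -0.001]
contact_force: [1.4, -0.2, 0.2]
opening: -0.004
grip_force: 0.0
```

>>> jog_arm:
  deltas:
    - [1,-0.034,0,0.003,0,0,0]
    - [1,0,0,0.033,0,0,0]
    - [1,0,0,0.033,0,0,0]
    - [1,0,0,0.033,0,0,0]
    - [1,0,0,0.031,0,0,0]

```text
time_s: 3.87
tool_pos: [0.5066, -0.3425, 0.2962]
tcp_rot: [0.635, 0.772, -0.0, -0.002]
contact_force: [-0.3, -0.3, -0.5]
opening: -0.001
grip_force: 0.0
```

>>> jog_arm:
  deltas:
    - [1,0,0,0,0,0,0]
    - [1,0.014,0,0,0,0,0]
    - [1,0.014,0,0,0,0,0]
    - [1,0.014,0,0,0,0,0]
    - [1,0.014,0,0,0,0,0]

```text
time_s: 4.28
tool_pos: [0.4965, -0.2871, 0.3004]
tcp_rot: [0.635, 0.773, -0.0, 0.0]
contact_force: [-0.3, 0.6, -0.6]
opening: 0.004
grip_force: 0.1
```

>>> jog_arm:
  deltas:
    - [1,0.015,0,0,0,0,0]
    - [1,0,0,0,0,0,0]
    - [1,0,0,0,0,0,0]
    - [1,0,0,-0.03,0,0,0]
    - [1,0,0,-0.03,0,0,0]

```text
time_s: 4.7
tool_pos: [0.4934, -0.2731, 0.3593]
tcp_rot: [0.635, 0.773, -0.0, -0.002]
contact_force: [1.1, -0.7, 0.6]
opening: -0.001
grip_force: 0.0
```

>>> jog_arm:
  deltas:
    - [0,0,0,-0.03,0,0,0]
    - [0,0.03,0,-0.03,0,0,0]
    - [0,0.035,0,-0.03,0,0,0]
    - [0,0.035,0,0,0,0,0]
    - [0,0,0,0,0,0,0]

```text
time_s: 5.12
tool_pos: [0.4742, -0.1757, 0.4489]
tcp_rot: [0.634, 0.773, 0.001, 0.001]
contact_force: [0.2, -0.5, 0.9]
opening: 0.707
grip_force: 0.0
```

```bash
python3 - <<'E'
from plan import *
w=save('wrist','w2');f=save('top','top2');C=cloud(w)
for i in range(-90,100,15):
    p=np.r_[box(0.03,i/1000),.073];u=proj(w,p)[0];v=np.round(u).astype(int)
    print(i,u.round(),C[v[1],v[0]] if 0<=v[0]<640 and 0<=v[1]<480 else None)
E
```

```text
-90 [355. 326.] [ 0.52864651 -0.29705329  0.07263717]
-75 [356. 312.] [ 0.52596888 -0.28108867  0.07360724]
-60 [356. 298.] [ 0.52252055 -0.26602648  0.07415578]
-45 [356. 284.] [ 0.51903753 -0.25105014  0.07550897]
-30 [357. 270.] [ 0.51713294 -0.23769876  0.07358249]
-15 [357. 255.] [ 0.51345041 -0.22220406  0.07595328]
0 [358. 239.] [ 0.51074022 -0.20651925  0.07724984]
15 [358. 224.] [ 0.50805904 -0.19358122  0.0743269 ]
30 [359. 207.] [ 0.50537383 -0.17790498  0.07512763]
45 [359. 191.] [ 0.50215096 -0.16377949  0.07563829]
60 [360. 174.] [ 0.49973512 -0.14907743  0.07561103]
75 [360. 156.] [ 0.49650905 -0.13418841  0.07424544]
90 [360. 139.] [ 0.49121647 -0.11890577  0.09590534]
```

View pics/w2.png

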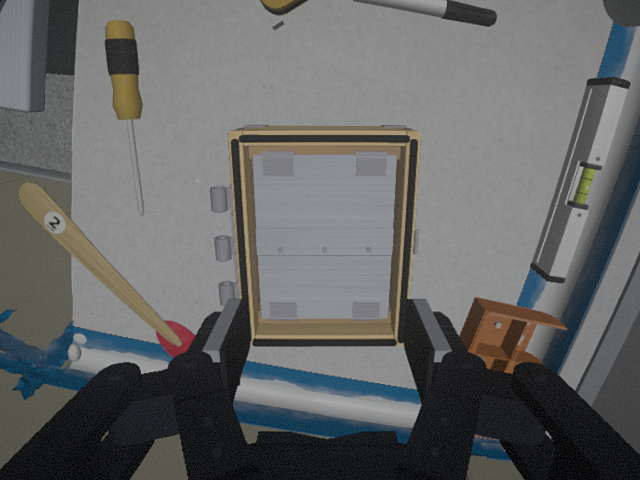

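The lipped flap is now shut over the plain one: the rivets are at row 249, z is 0.074–0.077, and the rows 150–320 are flat. The box knuckles are at about (219,199), (222,248) and (227,293).

```bash
python3 - <<'E'
from plan import *
np.set_printoptions(precision=4,suppress=True)
def tobox(Q): 
    d=Q[...,:2]-B; return np.stack([d[...,0]*np.cos(cy)+d[...,1]*np.sin(cy),-d[...,0]*np.sin(cy)+d[...,1]*np.cos(cy)],-1)
for tag in('w2','top0','top2'):
    f=load(tag);C=cloud(f);b=tobox(C);Z=C[...,2]
    g=cv2.cvtColor(f['img'],cv2.COLOR_RGB2HSV)
    # knuckles: raised, outside the -x wall
    m=(Z>.085)&(Z<.103)&(b[...,0]<-.081)&(b[...,0]>-.1)&(abs(b[...,1])<.06)
    n,l,s,c=cv2.connectedComponentsWithStats(m.astype(np.uint8))
    for k in range(1,n):
        if s[k,4]>6: print(tag,'kn',s[k],tobox(onz(f,[c[k]],.096))[0], Z[l==k].mean())
    # seal: black on rim
    m=(g[...,2]<70)&(abs(b[...,0])<.085)&(abs(b[...,1])<.107)&(Z>.08)&(Z<.105)
    v,u=np.where(m)
    if len(u)>100:
        q=tobox(onz(f,np.c_[u,v],.096))
        for nm,ax,sg in(('+x',0,1),('-x',0,-1),('+y',1,1),('-y',1,-1)):
            lim=(.078,.1)[ax]; k=(abs(q[:,ax]*sg-lim+.006)<.009)&(abs(q[:,1-ax])<.065)
            if k.sum()>20: print(tag,nm,k.sum(),'slope,c',np.polyfit(q[k,1-ax],q[k,ax],1))
E
```

```text
w2 kn [210 186  21  26 476] [-0.0871  0.0434] 0.09385198037287819
w2 kn [214 235  20  27 441] [-0.0872 -0.0001] 0.09382862487404922
w2 kn [219 281  19  25 336] [-0.0875 -0.0418] 0.09332195847458775
w2 +x 902 slope,c [-0.0002  0.0704]
w2 -x 800 slope,c [ 0.0001 -0.0718]
w2 +y 1146 slope,c [0.0013 0.0922]
w2 -y 868 slope,c [-0.0009 -0.0941]
top0 kn [459 294  11   8  51] [-0.0896 -0.0448] 0.09449306927716533
top0 kn [441 297  11   8  53] [-0.0892 -0.0001] 0.09369103086522107
top0 kn [426 300   9   8  52] [-0.0896  0.0439] 0.09468218109896111
top2 kn [441 298   6   7  24] [-0.0887  0.0065] 0.09333521109372611
top2 kn [426 300   9   8  52] [-0.0896  0.0441] 0.09421160391898391
```

```bash
python3 - <<'E'
from plan import *
plan([(.4892,.2092-.02,.40,15.8)],clos=0)
E
```

```text
-> (0.4892, 0.1892, 0.4, 15.8)
[[0,0.033,0.008,0.004,0.0,0.0,-0.4],[0,0.032,0.008,0.004,0.0,0.0,-0.4],[0,0.032,0.008,0.004,0.0,0.0,-0.4],[0,0.032,0.008,0.004,0.0,0.0,-0.4],[0,0.032,0.009,0.004,0.0,0.0,-0.4]]
[[0,0.032,0.009,0.004,0.0,0.0,-0.4],[0,0.032,0.009,0.005,0.0,0.0,-0.4],[0,0.032,0.009,0.004,0.0,0.0,-0.4],[0,0.033,0.01,0.005,0.0,0.0,-0.4],[0,0.032,0.01,0.004,0.0,0.0,-0.5]]
[[0,0.032,0.01,0.005,0.1,0.1,-0.4]]
```

>>> jog_arm:
  deltas:
    - [0,0.033,0.008,0.004,0,0,-0.4]
    - [0,0.032,0.008,0.004,0,0,-0.4]
    - [0,0.032,0.008,0.004,0,0,-0.4]
    - [0,0.032,0.008,0.004,0,0,-0.4]
    - [0,0.032,0.009,0.004,0,0,-0.4]

```text
time_s: 5.63
tool_pos: [0.4822, -0.0126, 0.4256]
tcp_rot: [0.622, 0.783, -0.0, -0.0]
contact_force: [1.2, 0.0, -0.9]
opening: 0.997
grip_force: 0.0
```

>>> jog_arm:
  deltas:
    - [0,0.032,0.009,0.004,0,0,-0.4]
    - [0,0.032,0.009,0.005,0,0,-0.4]
    - [0,0.032,0.009,0.004,0,0,-0.4]
    - [0,0.033,0.01,0.005,0,0,-0.4]
    - [0,0.032,0.01,0.004,0,0,-0.5]

```text
time_s: 6.05
tool_pos: [0.4893, 0.1555, 0.4034]
tcp_rot: [0.607, 0.795, -0.0, 0.0]
contact_force: [0.8, -0.3, -0.2]
opening: 0.998
grip_force: 0.0
```

>>> jog_arm:
  deltas:
    - [0,0.032,0.01,0.005,0,0,-0.4]
    - [0,0,0,0,0,0,0]
    - [0,0,0,0,0,0,0]

```text
time_s: 6.3
tool_pos: [0.4905, 0.189, 0.3981]
tcp_rot: [0.603, 0.798, -0.001, -0.0]
contact_force: [0.5, 0.0, 0.7]
opening: 1.001
grip_force: 0.0
```

```bash
python3 - <<'E'
from plan import *
w=save('wrist','w3');C=cloud(w);Z=C[...,2]
near=np.hypot(C[...,0]-.489,C[...,1]-.209)<.15
for nm,m,z in(('panel',near&(Z>.018)&(Z<.034),.026),('handle',near&(Z>.048)&(Z<.065),.056)):
    m=cv2.morphologyEx(m.astype(np.uint8),cv2.MORPH_OPEN,np.ones((5,5),np.uint8))
    n,l,s,_=cv2.connectedComponentsWithStats(m);k=1+np.argmax(s[1:,4]);v,u=np.where(l==k)
    r=cv2.minAreaRect(onz(w,np.c_[u,v],z)[:,:2].astype(np.float32));print(nm,s[k],r)
plan([(.4892,.2092,.30,15.8),(.4892,.2092,.204,15.8)],clos=0)
E
```

```text
panel [  237    52   195   232 38081] ((0.49261683225631714, 0.2096887230873108), (0.16419059038162231, 0.19963619112968445), 16.436168670654297)
handle [ 321  111   29  137 3742] ((0.49084141850471497, 0.2097158133983612), (0.0217477735131979, 0.10828778147697449), 16.142263412475586)
-> (0.4892, 0.2092, 0.3, 15.8)
[[0,0.0069,0.0016,0.0328,0.0,0.0,0.0],[0,0.0069,0.0015,0.0328,0.0,0.0,0.0],[0,0.007,0.0016,0.0328,-0.1,0.0,-0.1]]
-> (0.4892, 0.2092, 0.204, 15.8)
[[0,0.0,0.0,0.032,0.0,0.0,0.0],[0,0.0,0.0,0.032,0.0,0.0,0.0],[0,0.0,0.0,0.032,0.0,0.0,0.0]]
```

View pics/w3.png

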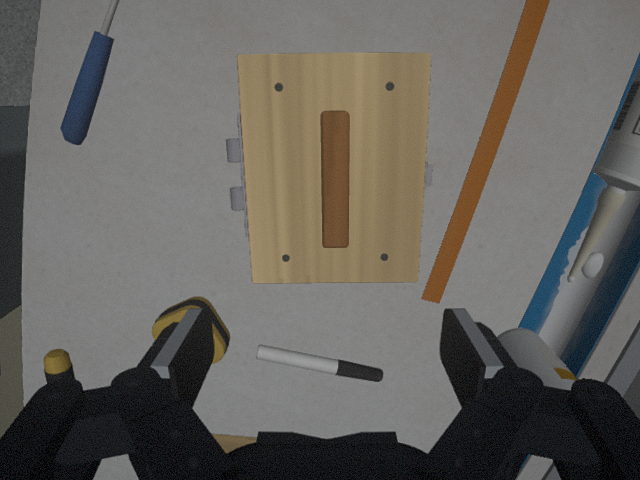

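The lid is clear and unobstructed, with the handle at (335,179), 22 x 108 mm and yaw about 16.2°. I'll grasp it now.

>>> jog_arm:
  deltas:
    - [0,0.007,0.002,0.033,0,0,-0.3]
    - [0,0.007,0.002,0.033,0,0,0]
    - [0,0.006,0.001,0.033,0,0,0]
    - [0,0,0,0.033,0,0,0]
    - [0,0,0,0.033,0,0,0]
  newtons: 100

```text
time_s: 6.77
tool_pos: [0.4896, 0.2072, 0.2331]
tcp_rot: [0.603, 0.798, 0.0, 0.0]
contact_force: [1.1, 0.2, 0.5]
opening: 0.996
grip_force: 0.0
```

>>> jog_arm:
  deltas:
    - [0,0,0,0.02,0,0,0]
    - [0,0,0,0.009,0,0,0]
    - [0,0,0,0,0,0,0]
    - [0,0,0,0,0,0,0]

```text
time_s: 7.1
tool_pos: [0.4898, 0.2079, 0.2059]
tcp_rot: [0.603, 0.798, 0.0, 0.0]
contact_force: [-0.5, -0.2, -0.2]
opening: 0.997
grip_force: 0.0
```

>>> jog_arm:
  deltas:
    - [1,0,0,0,0,0,0]
    - [1,0,0,0,0,0,0]
    - [1,0,0,0,0,0,0]
    - [1,0,0,0,0,0,0]
    - [1,0,0,0,0,0,0]

```text
time_s: 7.52
tool_pos: [0.4893, 0.2088, 0.2059]
tcp_rot: [0.602, 0.799, 0.0, 0.0]
contact_force: [-0.1, 0.5, -0.7]
opening: 0.303
grip_force: 0.0
```

>>> jog_arm:
  deltas:
    - [1,0,0,0,0,0,0]
    - [1,0,0,0,0,0,0]
    - [1,0,0,0,0,0,0]

```text
time_s: 7.77
tool_pos: [0.4894, 0.2089, 0.2063]
tcp_rot: [0.602, 0.799, 0.001, 0.001]
contact_force: [-0.3, -0.4, 8.1]
opening: 0.233
grip_force: 99.1
```

>>> jog_arm:
  deltas:
    - [1,0,0,-0.01,0,0,0]
    - [1,0,0,-0.02,0,0,0]
    - [1,0,0,-0.03,0,0,0]
    - [1,0,0,-0.03,0,0,0]
    - [1,0,0,-0.03,0,0,0]

```text
time_s: 8.18
tool_pos: [0.4885, 0.2085, 0.3266]
tcp_rot: [0.602, 0.799, -0.001, -0.0]
contact_force: [0.8, 1.3, -4.5]
opening: 0.236
grip_force: 98.5
```

>>> jog_arm:
  deltas:
    - [1,0,0,-0.03,0,0,0]
    - [1,0,0,-0.01,0,0,0]
    - [1,0,0,0,0,0,0]
    - [1,0,0,0,0,0,0]
    - [1,0,0,0,0,0,0]

```text
time_s: 8.6
tool_pos: [0.4886, 0.2085, 0.3633]
tcp_rot: [0.602, 0.799, -0.001, -0.001]
contact_force: [0.0, -0.2, -5.2]
opening: 0.236
grip_force: 98.9
```

```bash
python3 - <<'E'
from plan import *
from bench import ctrl
print(ctrl.read_state())
plan([(*box(-.0005,0),.35,11.2)],step=.025)
E
```

```text
{'time_s': 8.6, 'joint_pos': array([ 4.03347822e-01,  2.67166558e-01, -8.09289374e-02,  1.22584828e+00,
       -9.05873052e-05,  1.69532682e+00]), 'joint_velocities': array([-0.00104915,  0.00772629, -0.00396618,  0.00182191, -0.0009146 ,
       -0.00066989]), 'effort': array([ 8.25377967e-03, -5.89951122e+01,  3.64292371e+01,  1.44077721e-02,
        5.13076899e-03,  8.12490794e-05]), 'tool_pos': array([0.4885966 , 0.20849306, 0.36334775]), 'tcp_rot': array([ 6.01988049e-01,  7.98503544e-01, -1.38712635e-03, -7.44669015e-04]), 'contact_force': array([ 0.01521954, -0.16815054, -5.21624449]), 'ft_torque': array([-0.03497678, -0.01381114, -0.00573155]), 'grip_force': 98.89555335044861, 'opening': 0.23579354956019716}
-> (np.float64(0.4813095224223254), np.float64(-0.21409711717560997), 0.35, 11.2)
[[1,-0.024,-0.007,0.001,0.0,0.0,0.3],[1,-0.024,-0.007,0.001,0.0,0.0,0.3],[1,-0.024,-0.007,0.001,0.0,0.0,0.3],[1,-0.024,-0.007,0.001,0.0,0.0,0.3],[1,-0.024,-0.007,0.001,0.0,0.0,0.3]]
[[1,-0.024,-0.007,0.001,0.0,0.0,0.3],[1,-0.024,-0.006,0.001,0.0,0.0,0.3],[1,-0.024,-0.006,0.001,0.0,0.0,0.3],[1,-0.024,-0.006,0.001,0.0,0.0,0.3],[1,-0.024,-0.006,0.001,0.0,0.0,0.3]]
[[1,-0.024,-0.006,0.001,0.0,0.0,0.3],[1,-0.024,-0.006,0.0,0.0,0.0,0.2],[1,-0.024,-0.006,0.001,0.0,0.0,0.3],[1,-0.024,-0.006,0.0,0.0,0.0,0.2],[1,-0.024,-0.006,0.001,-0.1,0.0,0.3]]
[[1,-0.024,-0.005,0.0,0.0,0.0,0.2],[1,-0.025,-0.006,0.001,-0.1,0.0,0.3]]
```

>>> jog_arm:
  deltas:
    - [1,-0.012,-0.004,0.001,0,0,0.3]
    - [1,-0.024,-0.007,0.001,0,0,0.3]
    - [1,-0.024,-0.007,0.001,0,0,0.3]
    - [1,-0.024,-0.007,0.001,0,0,0.3]
    - [1,-0.024,-0.007,0.001,0,0,0.3]

```text
time_s: 9.02
tool_pos: [0.4861, 0.0945, 0.3585]
tcp_rot: [0.612, 0.791, -0.001, -0.001]
contact_force: [-0.5, -0.1, -3.8]
opening: 0.238
grip_force: 98.7
```

>>> jog_arm:
  deltas:
    - [1,-0.024,-0.007,0.001,0,0,0.3]
    - [1,-0.024,-0.006,0.001,0,0,0.3]
    - [1,-0.024,-0.006,0.001,0,0,0.3]
    - [1,-0.024,-0.006,0.001,0,0,0.3]
    - [1,-0.024,-0.006,0.001,0,0,0.3]

```text
time_s: 9.43
tool_pos: [0.4846, -0.0295, 0.3536]
tcp_rot: [0.623, 0.782, -0.001, -0.001]
contact_force: [0.7, 0.2, -4.4]
opening: 0.239
grip_force: 98.7
```

>>> jog_arm:
  deltas:
    - [1,-0.024,-0.006,0.001,0,0,0.3]
    - [1,-0.024,-0.006,0,0,0,0.2]
    - [1,-0.024,-0.006,0.001,0,0,0.3]
    - [1,-0.024,-0.006,0,0,0,0.2]
    - [1,-0.024,-0.006,0.001,0,0,0.3]

```text
time_s: 9.85
tool_pos: [0.4811, -0.153, 0.3507]
tcp_rot: [0.632, 0.775, -0.001, -0.001]
contact_force: [0.9, 1.0, -4.2]
opening: 0.235
grip_force: 98.7
```

>>> jog_arm:
  deltas:
    - [1,-0.024,-0.005,0,0,0,0.2]
    - [1,-0.025,-0.006,0.001,0,0,0.2]
    - [1,-0.012,-0.003,0,0,0,0]
    - [1,0,0,0,0,0,0]
    - [1,0,0,0,0,0,0]

```text
time_s: 10.27
tool_pos: [0.4798, -0.2145, 0.35]
tcp_rot: [0.635, 0.773, -0.0, -0.001]
contact_force: [0.1, 0.3, -3.7]
opening: 0.236
grip_force: 98.7
```

>>> jog_arm:
  deltas:
    - [1,0,0,0.02,0,0,0]
    - [1,0,0,0.01,0,0,0]
    - [1,0,0,0,0,0,0]
    - [1,0,0,0,0,0,0]
    - [1,0,0,0,0,0,0]

```text
time_s: 10.68
tool_pos: [0.4806, -0.2136, 0.3217]
tcp_rot: [0.634, 0.773, 0.0, 0.0]
contact_force: [-0.4, -0.7, -3.5]
opening: 0.232
grip_force: 98.4
```

```bash
python3 - <<'E'
from plan import *
from bench import ctrl
s=ctrl.read_state();print(s['tool_pos'],s['tcp_rot'],s['contact_force'],s['ft_torque'])
f=save('top','top4');w=save('wrist','w4');g=save('side','side4')
print(proj(f,np.r_[box(-.089,0),.096]),proj(w,np.r_[box(-.089,0),.096]),proj(g,np.r_[box(-.089,0),.096]))
a=cv2.resize(f['img'][220:320,385:510],(500,400),interpolation=cv2.INTER_CUBIC)
b=cv2.resize(w['img'],(300,225)); c=cv2.resize(g['img'][120:220,330:430],(300,300))
o=np.zeros((525,800,3),np.uint8);o[:400,:500]=a;o[:225,500:]=b;o[225:,500:]=c
cv2.imwrite('pics/c4.png',o[:,:,::-1])
E
```

```text
[ 0.48064582 -0.21358894  0.32172472] [6.33941107e-01 7.73381323e-01 2.87741938e-06 3.60418784e-05] [-0.35466143 -0.71846237 -3.45700868] [-0.07335703 -0.03761116 -0.01596449]
[[446.49524475 300.31127813]] [[160.89286036 261.00152927]] [[402.05349925 165.52604437]]
```

View pics/c4.png

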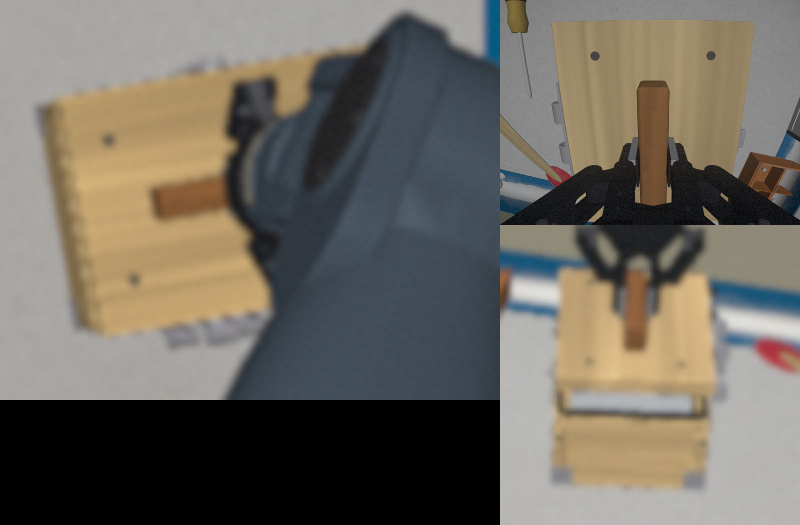

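The composite shows the lid over the box, aligned by eye: the box knuckle is at (183,335) and the lid knuckle beside it at (235,328). Next I'll measure the lid's offset in the same cameras.

```bash
python3 - <<'E'
from plan import *
from bench import ctrl
np.set_printoptions(precision=4,suppress=True)
p=ctrl.read_state()['tool_pos'];dz=p[2]-.206
def tobox(Q): 
    d=Q[...,:2]-B; return np.stack([d[...,0]*np.cos(cy)+d[...,1]*np.sin(cy),-d[...,0]*np.sin(cy)+d[...,1]*np.cos(cy)],-1)
print('tool in box',tobox(p))
for tag in('top4','w4'):
    f=load(tag);C=cloud(f);Z=C[...,2];zp=.026+dz
    b=tobox(C);m=(abs(Z-zp)<.008)&(abs(b[...,0])<.12)&(abs(b[...,1])<.13)
    v,u=np.where(m);print(tag,'panel z',np.median(Z[m]),'exp',zp);q=tobox(onz(f,np.c_[u,v],zp))
    # colour-refined extents per strip
    for nm,ax,rng in(('x',0,(.04,.095)),('y',1,(-.07,-.0))):
        for a in np.arange(rng[0],rng[1]-.005,.011):
            k=abs(q[:,1-ax]-a-.005)<.0055
            if k.sum()>20: print(nm,'strip',round(a+.005,3),np.sort(q[k,ax])[[2,-3]])
    k2=(abs(Z-(.056+dz))<.006)&(abs(b[...,0])<.03)&(b[...,1]>.02)&(b[...,1]<.08); v,u=np.where(k2)
    if len(u)>10:
        q=tobox(onz(f,np.c_[u,v],.056+dz));print('handle x',np.percentile(q[:,0],[3,50,97]),'ymax',np.percentile(q[:,1],99),'slope',np.polyfit(q[:,1],q[:,0],1))
    zk=.014+dz  # lid knuckles' tops ~ .015
    m=(b[...,0]<-.081)&(b[...,0]>-.1)&(abs(b[...,1])<.06)&(Z>.075)&(Z<.16)
    n,l,s,c=cv2.connectedComponentsWithStats(m.astype(np.uint8))
    for k in range(1,n):
        if s[k,4]>8: print('kn',s[k],np.median(Z[l==k]),'lid plane',tobox(onz(f,[c[k]],zk))[0],'box plane',tobox(onz(f,[c[k]],.096))[0])
E
```

```text
tool in box [-0.001   0.0003]
top4 panel z 0.14199687642834524 exp 0.14200416361326762
x strip 0.045 [-0.0819  0.0736]
x strip 0.056 [-0.0802  0.0732]
x strip 0.067 [-0.0797  0.0741]
x strip 0.078 [-0.0788  0.0737]
x strip 0.089 [-0.0792  0.0733]
y strip -0.065 [-0.0051  0.1002]
y strip -0.054 [-0.0008  0.1014]
y strip -0.043 [0.0024 0.1012]
y strip -0.032 [0.001  0.1014]
y strip -0.021 [0.0071 0.1001]
y strip -0.01 [0.0158 0.1019]
handle x [-0.0127 -0.0028  0.0076] ymax 0.05688117376655504 slope [-0.0137 -0.0021]
kn [426 298  27  10 137] 0.11723548089864111 lid plane [-0.0888  0.0277] box plane [-0.0912  0.0211]
w4 panel z 0.1417091474790883 exp 0.14200416361326762
x strip 0.045 [-0.0808  0.0763]
x strip 0.056 [-0.0806  0.0762]
x strip 0.067 [-0.0784  0.0761]
x strip 0.078 [-0.0785  0.076 ]
x strip 0.089 [-0.0785  0.0761]
y strip -0.065 [-0.0987  0.0998]
y strip -0.054 [-0.0917  0.0999]
y strip -0.043 [-0.0297  0.0999]
y strip -0.032 [-0.0238  0.0999]
y strip -0.021 [-0.0692  0.0998]
y strip -0.01 [-0.0698  0.1   ]
handle x [-0.0111 -0.0011  0.009 ] ymax 0.05616458092377455 slope [-0.0036 -0.0009]
kn [109 213  25  53 772] 0.130234512232202 lid plane [-0.0905  0.0235] box plane [-0.1093  0.0119]
kn [126 302  22  48 669] 0.1301746969371257 lid plane [-0.0903 -0.0194] box plane [-0.1091 -0.0402]
```

>>> jog_arm:
  deltas:
    - [1,0,0.001,0.006,0,0,0]
    - [1,0,0,0.006,0,0,0]
    - [1,0,0,0.004,0,0,0]
    - [1,0,0,0,0,0,0]

```text
time_s: 11.17
tool_pos: [0.4811, -0.2137, 0.304]
tcp_rot: [0.634, 0.773, -0.0, -0.001]
contact_force: [-0.3, 0.6, -3.8]
opening: 0.235
grip_force: 98.7
```

>>> jog_arm:
  deltas:
    - [1,0,0,0.002,0,0,0]
    - [1,0,0,0.002,0,0,0]
    - [1,0,0,0.001,0,0,0]

```text
time_s: 11.42
tool_pos: [0.4815, -0.2139, 0.3001]
tcp_rot: [0.634, 0.773, -0.0, -0.0]
contact_force: [-0.2, -0.6, -3.2]
opening: 0.232
grip_force: 98.7
```

>>> jog_arm:
  deltas:
    - [1,0,0,0.001,0,0,0]
    - [1,0,0,0.001,0,0,0]

```text
time_s: 11.58
tool_pos: [0.4815, -0.2139, 0.2983]
tcp_rot: [0.634, 0.773, -0.0, 0.0]
contact_force: [-0.7, 0.1, -4.5]
opening: 0.235
grip_force: 98.7
```

>>> jog_arm:
  deltas:
    - [1,0,0,0.001,0,0,0]
    - [1,0,0,0.001,0,0,0]
    - [1,0,0,0,0,0,0]

```text
time_s: 11.83
tool_pos: [0.4814, -0.2139, 0.2961]
tcp_rot: [0.634, 0.773, -0.0, -0.0]
contact_force: [-0.1, -0.0, -5.1]
opening: 0.236
grip_force: 98.7
```

>>> jog_arm:
  deltas:
    - [1,0,0,0.001,0,0,0]
    - [1,0,0,0.001,0,0,0]
    - [1,0,0,0,0,0,0]

```text
time_s: 12.08
tool_pos: [0.4815, -0.2139, 0.2942]
tcp_rot: [0.634, 0.773, -0.0, 0.0]
contact_force: [0.1, -0.6, -2.6]
opening: 0.237
grip_force: 98.9
```

>>> jog_arm:
  deltas:
    - [1,0,0,0.001,0,0,0]
    - [1,0,0,0.001,0,0,0]
    - [1,0,0,0,0,0,0]

```text
time_s: 12.33
tool_pos: [0.4815, -0.2139, 0.2924]
tcp_rot: [0.634, 0.773, 0.0, 0.0]
contact_force: [-0.0, -0.4, -0.0]
opening: 0.236
grip_force: 99.2
```

>>> jog_arm:
  deltas:
    - [1,0,0,0.001,0,0,0]
    - [1,0,0,0.001,0,0,0]
    - [1,0,0,0,0,0,0]

```text
time_s: 12.58
tool_pos: [0.4815, -0.2139, 0.2905]
tcp_rot: [0.634, 0.773, -0.0, 0.0]
contact_force: [-1.8, 0.4, 3.7]
opening: 0.239
grip_force: 99.5
```

>>> jog_arm:
  deltas:
    - [1,0,0,0.001,0,0,0]
    - [1,0,0,0.001,0,0,0]
    - [1,0,0,0,0,0,0]

```text
time_s: 12.83
tool_pos: [0.4815, -0.2139, 0.2886]
tcp_rot: [0.634, 0.773, 0.0, 0.0]
contact_force: [-3.1, 1.2, 6.7]
opening: 0.237
grip_force: 100.0
```

>>> jog_arm:
  deltas:
    - [1,0,0,0.001,0,0,0]
    - [1,0,0,0,0,0,0]
    - [1,0,0,0,0,0,0]

```text
time_s: 13.08
tool_pos: [0.4814, -0.2139, 0.2882]
tcp_rot: [0.634, 0.773, 0.0, 0.0]
contact_force: [-4.6, 1.9, 12.5]
opening: 0.239
grip_force: 100.8
```

>>> jog_arm:
  deltas:
    - [1,0,-0.0005,0.0005,0,0,0]
    - [1,0,0,0,0,0,0]
    - [1,0,0,0,0,0,0]

```text
time_s: 13.33
tool_pos: [0.4812, -0.2139, 0.2882]
tcp_rot: [0.634, 0.773, 0.001, 0.001]
contact_force: [-3.7, 3.5, 15.5]
opening: 0.238
grip_force: 101.5
```

>>> jog_arm:
  deltas:
    - [1,0,0,0.0005,0,0,0]
    - [1,0,0,0,0,0,0]
    - [1,0,0,0,0,0,0]

```text
time_s: 13.58
tool_pos: [0.4812, -0.2139, 0.2882]
tcp_rot: [0.634, 0.773, 0.001, 0.001]
contact_force: [-5.5, 4.6, 20.7]
opening: 0.239
grip_force: 102.1
```

```bash
python3 - <<'E'
from plan import *
from bench import ctrl
np.set_printoptions(precision=4,suppress=True)
s=ctrl.read_state();print(s['tool_pos'],s['contact_force'],s['ft_torque'],R.from_quat(s['tcp_rot']).as_matrix()[:,2])
def tobox(Q): 
    d=Q[...,:2]-B; return np.stack([d[...,0]*np.cos(cy)+d[...,1]*np.sin(cy),-d[...,0]*np.sin(cy)+d[...,1]*np.cos(cy)],-1)
f=save('top','top5');w=save('wrist','w5')
for g in(f,w):
    C=cloud(g);b=tobox(C);m=(abs(b[...,0])<.07)&(abs(b[...,0])>.02)&(abs(b[...,1])<.09)&(abs(C[...,2]-.108)<.01)
    q=np.c_[b[m],np.ones(m.sum())];print('panel plane (108)',np.linalg.lstsq(q,C[m][:,2],rcond=None)[0],m.sum())
    m=(b[...,0]<-.084)&(b[...,0]>-.097)&(abs(b[...,1])<.056)&(C[...,2]>.085)&(C[...,2]<.105)
    n,l,st,c=cv2.connectedComponentsWithStats(m.astype(np.uint8))
    for k in range(1,n):
        if st[k,4]>8: print('kn',st[k],np.percentile(C[l==k][:,2],[50,95]),tobox(onz(g,[c[k]],.096))[0])
o=np.zeros((400,800,3),np.uint8);o[:,:400]=cv2.resize(f['img'][260:320,400:460],(400,400),interpolation=cv2.INTER_CUBIC);o[:,400:]=cv2.resize(w['img'][160:400,60:300],(400,400),interpolation=cv2.INTER_CUBIC)
cv2.imwrite('pics/c5.png',o[:,:,::-1])
E
```

```text
[ 0.4812 -0.2139  0.2882] [-5.4583  4.5639 20.6704] [ 0.7815  1.2088 -0.042 ] [ 0.0024 -0.0006 -1.    ]
panel plane (108) [-0.0002  0.0042  0.1084] 1443
kn [426 298  23   9 101] [0.0964 0.1024] [-0.0901  0.0271]
panel plane (108) [ 0.0008 -0.0006  0.1081] 69032
kn [ 101  171   51  215 3355] [0.0964 0.0976] [-0.0901  0.0077]
```

View pics/c5.png

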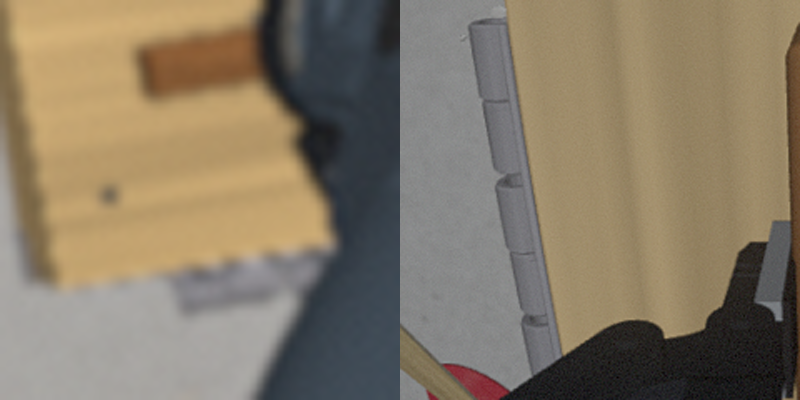

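The lid is home: the panel top is level at z 0.108, the five knuckles lie in one line at about z 0.097, and it is pressed down with about 20 N. I'm handing it in.

```bash
python3 -c "
from bench import ctrl
s=ctrl.read_state();print(s['tool_pos'],s['contact_force'],s['grip_force']);print(ctrl.finish_job())"
```

```text
[ 0.48115618 -0.2138811   0.28820366] [-4.9557052   3.45738086 21.02952542] 102.14929461479187
the job is handed in; nothing more can be done
None
```

The job is handed in at about 14 s: plain flap shut first, lipped flap over it, and the lid pressed fully home with its knuckles in line, still gripped at about 100 N and pushed down at about 20 N.

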